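# Find the weak spring rest and push its tag down

## Robot

A 6-joint arm with a two-finger parallel gripper is mounted at the origin on a cart in front of the work surface, level with it; the furniture and walls round the work are solid. World frame = base frame: x ahead of the robot, y to its left, z up, the work surface at z = 0. Lengths are in m, angles in rad, forces in N, time in s.
With the tool pointing down it reaches from about 0.25 to 0.725 m from the base axis. Payload 4 kg.
Tool frame: the origin (TCP) lies midway between the tips of the shut fingers; the grasp point (between the pads) lies 19 mm behind it; z points along the fingers, y is the direction in which the jaws open and shut (so a half turn about z gives the same grasp; the last joint's range is limited). The gripper opens to 85 mm and grips with 20 to 120 N. Pads are 22 mm wide; open, the fingers measure 114 mm over their backs; the gripper's body (76 mm by 85 mm) begins 54 mm behind the grasp point. The pads swing forward as they close: fully open they stand 13 mm farther back than shut.
Start: joints at [-1.102, 0.241, 0.005, 1.335, 0, 1.571], TCP at [0.226, -0.446, 0.231] pointing down, gripper open.
Joint ranges: [-2.72, 2.72], [-1.05, 1.87], [-1.09, 1.28], [-1.99, 2.15], [-1.42, 1.44], [-3.14, 3.14]. Speed limits (rad/s): [2.79, 2.79, 3.14, 3.14, 3.14, 3.14].

## Interface

Orientations are given as a unit quaternion [x, y, z, w].
In Python, from workcell import bot, vision gives the robot as it stands. The module is installed in compiled form; this text tells all that it offers.
- The arm moves only by the tool send_rows, never from a script. Its argument "targets" is a list that holds one entry, the list of rows, each a list of 5 numbers: the shift along the world's x, y, z in cm, then the turn about the world's z in rad, then the finger opening in cm, from 0 to 8.54. A call has 1 to 12 rows; each row is the pose to reach, as a shift and turn from the pose commanded when the call began; what a row does not reach only later rows make up. A row lasts 1/8 s, in which the tool goes at most 62.5 mm and 10.7 degrees, less where a joint would pass 70% of its speed; a pose out of reach is approached as far as the arm can. A call with a gripper value outside its range is refused whole. The fingers move at their own pace and stop on an object; the grip force is fixed at half the most. Time passes only in rows, so rows that repeat a pose let the fingers close. It gives the time, the measured TCP pose, the force and the opening at its end, in the units of the state.
- bot.get_obs(): the state, without advancing time (a new reading comes with each control period).
- vision.camera(name): name is "scene" or "top" or "wrist"; returns the picture (384x512x3 uint8, red, green, blue); there is no depth.
- vision.get_calibration(name): a dict with "vertical_fov" (degrees; the focal length in pixels is half the picture's height over the tangent of half this angle, whatever the lens; pixels are square), "cx", "cy" (the principal point, pixels), "rvec" (rotation vector, rad) and "tvec" (3), from world to camera coordinates, as OpenCV has them; the wrist camera has in their place "T_tool_cam" (4x4, takes a point from camera to tool coordinates, whose origin is the TCP and whose axes are the flange's). Camera axes: x right, y down, z forward; pixel columns grow to the right and rows downward; lengths in m; the calibration is good to about 2 mm. A picture is of the moment at which its call begins: read the wrist's pose just before it. get_calibration takes no time and is no camera call.
- bot.job_done(): hands the job in, once; it reports no verdict.
Trained networks look in the newest picture that a camera, given by its name, has taken for a name from the list of things; names that differ only in an ending like _2 or _b are one class to them, and where a whole thing is asked for, a point or a joint stands for the part that bears it (a point fixed in the world has none). Each returns a list of dicts, best first, with "score" (0 to 1); they miss things now and then, are a little off and sometimes report something else, mostly with a low value. They report only what shows in the picture. A call takes as long as a camera call.
- vision.boxes_of(target, camera): "uv" ([column, row] in pixels, amid what is visible of it).
The state is a dict: "clock": time; "joint_pos": joint angles; "joint_vel": joint speeds; "tau": joint torques, N m; "eef_pos": TCP position; "tool_rot": TCP orientation; "ft_force": force on the tool from outside, world axes, zero at the start; "ft_torque": the same for the moment, N m; "grip_width": finger opening in m.
Only numpy, scipy, OpenCV 4.12 (cv2) and the standard library are available. Lean on these libraries where they do the work, as an engineer would, in place of code of your own. Each camera call takes 0.05 s, during which the arm holds its last target.

## Task

One of the three spring rests for plaster moulds has gone weak. Press the three rubber pads one after another, from left to right as the robot sees them, each clearly down into its spring and then released, to feel which is the softest; only then push the red tag of that softest rest all the way down to mark it for repair, and draw back. Use the fingertips only, pick nothing up: leave the other two tags up, and let the wedge and the plaster key on the board and the jar beside it lie where they are.

Things in the scene. Friction and masses are not known exactly. Their poses are not given: they have to be found in the camera images.
- board: plywood test board, 210 x 460 x 12 mm, fixed flat on the table; origin under its centre, its y axis points to its left end (robot's left), x away from the robot. Three spring rests that look alike are screwed to it in a row, 150 mm apart along y; one, two and three black dots on its front edge mark the left, middle and right one. Which rest is the softest changes each time.
- left_pad (a point): centre of the top face of the pad of the left rest while released, 89 mm above the table (does not sink with the pad). The pad is round black rubber, 52 mm in diameter, on a coil spring in a grey cup, at the far side of a dark steel base plate of 160 x 80 x 10 mm
- left_tag (a point): centre of the top face of the red tag of the left rest while fully up, 88 mm above the table (does not sink with the tag). The tag, 28 x 34 mm and 8 mm thick, sits on a white stem in an aluminium guide, 85 mm nearer the robot than the pad it belongs to, on the same base plate
- middle_pad (a point): centre of the top face of the pad of the middle rest while released, 89 mm above the table (does not sink with the pad). The pad is round black rubber, 52 mm in diameter, on a coil spring in a grey cup, at the far side of a dark steel base plate of 160 x 80 x 10 mm
- middle_tag (a point): centre of the top face of the red tag of the middle rest while fully up, 88 mm above the table (does not sink with the tag). The tag, 28 x 34 mm and 8 mm thick, sits on a white stem in an aluminium guide, 85 mm nearer the robot than the pad it belongs to, on the same base plate
- right_pad (a point): centre of the top face of the pad of the right rest while released, 89 mm above the table (does not sink with the pad). The pad is round black rubber, 52 mm in diameter, on a coil spring in a grey cup, at the far side of a dark steel base plate of 160 x 80 x 10 mm
- right_tag (a point): centre of the top face of the red tag of the right rest while fully up, 88 mm above the table (does not sink with the tag). The tag, 28 x 34 mm and 8 mm thick, sits on a white stem in an aluminium guide, 85 mm nearer the robot than the pad it belongs to, on the same base plate
- pad_a (a joint): how far one of the three pads (the letter does not tell which rest) is pressed down, m: 0 released, 0.016 at its stop; the spring returns it. Preload below 1 N, then the springs take between 250 and 1050 N/m; the softest is less than half as stiff as the next
- pad_b (a joint): how far one of the three pads (the letter does not tell which rest) is pressed down, m: 0 released, 0.016 at its stop; the spring returns it. Preload below 1 N, then the springs take between 250 and 1050 N/m; the softest is less than half as stiff as the next
- pad_c (a joint): how far one of the three pads (the letter does not tell which rest) is pressed down, m: 0 released, 0.016 at its stop; the spring returns it. Preload below 1 N, then the springs take between 250 and 1050 N/m; the softest is less than half as stiff as the next
- tag_p (a joint): how far one of the three tags (the letter does not tell which rest, and is no pair with a pad's letter) is pushed down, m: 0 up, 0.020 fully down; takes about 2 N to move and stays where it is left; starts 0 to 2 mm down
- tag_q (a joint): how far one of the three tags (the letter does not tell which rest, and is no pair with a pad's letter) is pushed down, m: 0 up, 0.020 fully down; takes about 2 N to move and stays where it is left; starts 0 to 2 mm down
- tag_r (a joint): how far one of the three tags (the letter does not tell which rest, and is no pair with a pad's letter) is pushed down, m: 0 up, 0.020 fully down; takes about 2 N to move and stays where it is left; starts 0 to 2 mm down
- wedge: beech wedge, 30 x 110 x 22 mm, lying loose on the board between the left and middle rests; origin at the centre of its underside; to be left alone
- key: conical plaster register key, 30 mm wide, 19 mm high, loose on the board between the middle and right rests; origin at the centre of its underside; to be left alone
- jar: white jar with a screw lid, 50 mm wide, 72 mm high, on the table to the left of the board; origin at the centre of its underside; to be left alone

How it is judged:
By the outcome, as a careful person would: the job done as asked, in the order asked, and still so for the second after the job is handed in, with the robot touching nothing.
It also fails if it takes over 51 s, if anything falls off the work surface, if the arm or the gripper's body presses on something with over 40 N, if the wrist force passes 120 N, or if a joint passes its speed limit or range.

## Working session

There is one attempt and no reset: what is moved stays moved. The work goes in short steps, Python scripts to look and compute and a tool call to move; the robot and the scene stay as the last step left them, time stands still between calls to the robot, and variables do not carry over. Pictures are saved under pics/ and viewed, and the job is handed in when it is done.

Besides the shell and the picture viewer there is one more tool, called as a command line: name --argument value ..., lists and objects as JSON in quotes. send_rows: Moves the arm, as the interface text tells. Its arguments: {"type":"object","properties":{"targets":{"type":"array"}},"required":["targets"]}

```bash
mkdir -p pics
cat > h.py <<'E'
import numpy as np, cv2
from workcell import bot, vision
def K(c):
    f=192/np.tan(np.radians(c['vertical_fov'])/2); return np.array([[f,0,c['cx']],[0,f,c['cy']],[0,0,1.]])
def ray(name,uv):
    c=vision.get_calibration(name); R=cv2.Rodrigues(np.array(c['rvec'],float))[0]; t=np.array(c['tvec'],float).ravel()
    d=R.T@np.linalg.inv(K(c))@np.array([uv[0],uv[1],1.]); return -R.T@t,d
def onz(name,uv,z):
    o,d=ray(name,uv); return o+d*(z-o[2])/d[2]
def proj(name,p):
    c=vision.get_calibration(name); return cv2.projectPoints(np.array(p,float).reshape(-1,3),np.array(c['rvec'],float),np.array(c['tvec'],float),K(c),None)[0].reshape(-1,2)
def save(name,fn):
    im=vision.camera(name); cv2.imwrite('pics/'+fn,im[:,:,::-1]); return im
E
python3 - <<'E'
from h import *
np.set_printoptions(precision=4,suppress=True)
for n in('top','scene'):
    save(n,n+'1.png')
    print(vision.get_calibration(n))
    for t,z in(('left_pad',.089),('left_tag',.087),('middle_pad',.089),('right_tag',.087),('board',.012),('wedge',.022),('key',.019),('jar',.072)):
        for d in vision.boxes_of(t,n)[:4]: print(n,t,round(d['score'],2),np.round(d['uv'],1),onz(n,d['uv'],z))
o=bot.get_obs(); print(o)
E
```

```text
{'vertical_fov': 44.08612355067801, 'cx': 257.2783737041955, 'cy': 186.27031531153654, 'rvec': array([ 2.1325, -2.1295,  0.1751]), 'tvec': array([0.1358, 0.5441, 1.3922])}
top left_pad 0.72 [297.1 178.5] [0.5601 0.019  0.089 ]
top left_tag 0.79 [298.1 177.9] [0.5622 0.0158 0.087 ]
top middle_pad 0.74 [298.5 176.8] [0.5652 0.0148 0.089 ]
top right_tag 0.6 [301.8 176.8] [0.5656 0.0049 0.087 ]
top right_tag 0.23 [313.1 193.8] [ 0.5148 -0.0276  0.087 ]
top board 0.79 [298.6 179.1] [0.5726 0.0081 0.012 ]
top board 0.58 [340.5 184.7] [ 0.555  -0.1217  0.012 ]
top wedge 0.76 [264.6 192. ] [0.5302 0.1141 0.022 ]
top wedge 0.36 [299.8 179.8] [0.5685 0.0053 0.022 ]
top key 0.37 [310.5 191.4] [ 0.5327 -0.0275  0.019 ]
top key 0.33 [300.6 180. ] [0.5685 0.0026 0.019 ]
top jar 0.73 [159.6 192.2] [0.5214 0.4271 0.072 ]
{'vertical_fov': 56.57897329881703, 'cx': 253.93034629530925, 'cy': 197.41489650515098, 'rvec': array([ 0.897 , -2.1797,  1.3516]), 'tvec': array([0.4839, 0.1891, 0.8328])}
scene left_pad 0.63 [260.6 231.4] [0.3823 0.2778 0.089 ]
scene left_pad 0.5 [261.  184.5] [0.5775 0.0764 0.089
[... 380 characters left out ...]
0.1952 0.022 ]
scene key 0.6 [294.1 198.4] [ 0.5286 -0.0299  0.019 ]
scene key 0.53 [256.3 206.2] [0.5799 0.0962 0.019 ]
scene jar 0.74 [172.9 251.5] [0.4863 0.4617 0.072 ]
scene jar 0.43 [267.7 214.1] [0.4512 0.1798 0.072 ]
{'clock': 0.9, 'joint_pos': array([-1.1021,  0.2406,  0.005 ,  1.3352, -0.    ,  1.5708]), 'joint_vel': array([ 0.0011, -0.0008, -0.0002,  0.0011, -0.0008,  0.0016]), 'tau': array([ -0.0004, -37.2196,  25.2694,   0.001 ,  -0.    ,   0.    ]), 'eef_pos': array([ 0.2259, -0.4461,  0.2313]), 'tool_rot': array([ 0.9727,  0.2322, -0.    ,  0.    ]), 'ft_force': array([0.4105, 0.507 , 0.0765]), 'ft_torque': array([ 0.0864, -0.0373, -0.0176]), 'grip_width': 0.08571117137907248}
```

Run:
```python
import cv2
a=cv2.imread('pics/top1.png')[90:270,150:420];cv2.imwrite('pics/t1b.png',cv2.resize(a,None,fx=2.9,fy=2.9,interpolation=cv2.INTER_CUBIC))
a=cv2.imread('pics/scene1.png')[120:300,140:400];cv2.imwrite('pics/s1b.png',cv2.resize(a,None,fx=3,fy=3,interpolation=cv2.INTER_CUBIC))
```

```text
(no output)
```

View pics/t1b.png

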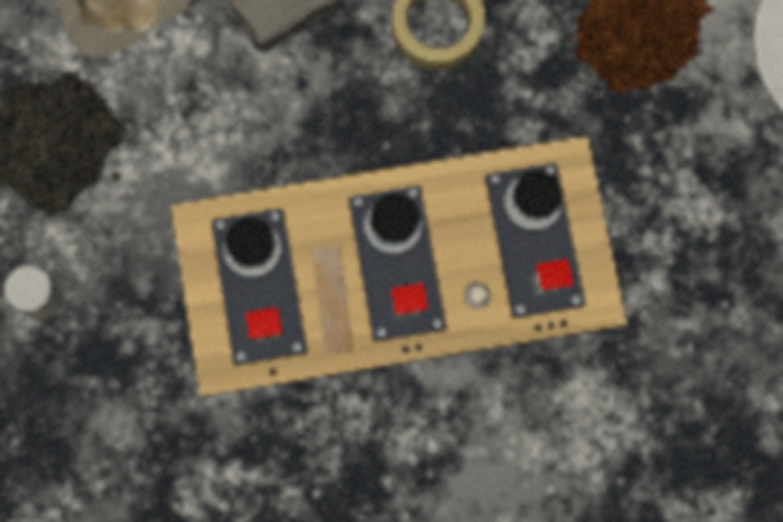

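View pics/s1b.png

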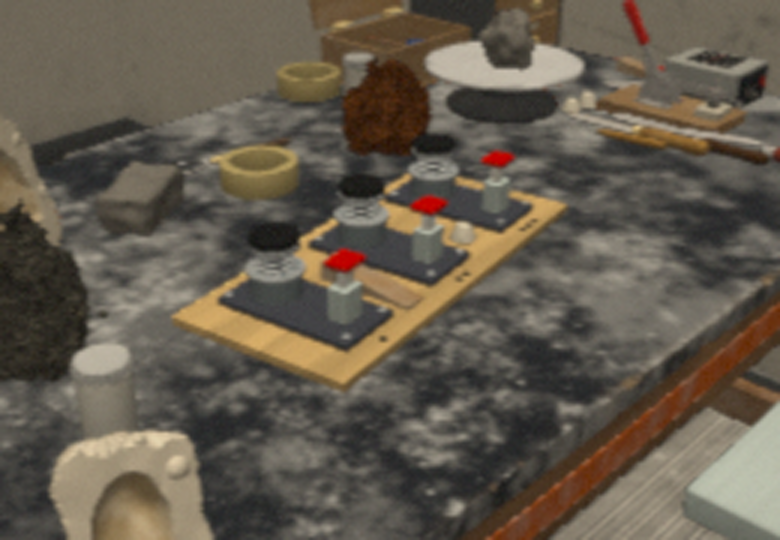

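The top view shows the board turned by about 8°, with one, two and three dots from left to right. In the crop the pads are at about (250,240), (393,217) and (537,192), and the tags at (264,322), (409,299) and (555,274). The wedge and key lie between the rests and the jar is to the left. Next I fit the board pose from the colour blobs.

```bash
cat > fit.py <<'E'
from h import *
from scipy.optimize import least_squares
np.set_printoptions(precision=4,suppress=True)
im=cv2.imread('pics/top1.png'); s=2.9
def blob(m,c,r):
    n,l,st,ce=cv2.connectedComponentsWithStats(m.astype(np.uint8))
    k=min((i for i in range(1,n) if st[i,4]>20),key=lambda i:np.hypot(*(ce[i]-c))); return ce[k],st[k,4]
f=im.astype(int)
red=(f[:,:,2]>120)&(f[:,:,1]<70)
blk=(f.max(2)<32)
pc=[(250,240),(393,217),(537,192)];tc=[(264,322),(409,299),(555,274)]
P=[];T=[]
for c in pc: P.append(blob(blk,np.array(c)/s+[150,90],0)); 
for c in tc: T.append(blob(red,np.array(c)/s+[150,90],0))
print([ (np.round(a,1),b) for a,b in P+T])
uv=np.array([a for a,b in P+T])
for (a,b),z in zip(P+T,[.088]*3+[.086]*3): print(onz('top',a,z))
D=[.150,0,-.150]
def pts(q,zp=.0885,zt=.0865):
    x,y,th,px=q; c,s_=np.cos(th),np.sin(th)
    L=[(px,d,zp) for d in D]+[(px-.085,d,zt) for d in D]
    return np.array([[x+c*a-s_*b,y+s_*a+c*b,z] for a,b,z in L])
# px degenerate with x,y; fix px=0 -> origin at middle pad
r=least_squares(lambda q:(proj('top',pts([*q,0]))-uv).ravel(),[.6,0,.1])
print(r.x,r.fun.reshape(-1,2)); print(pts([*r.x,0]))
np.save('pts.npy',pts([*r.x,0]))
# check in scene
S=proj('scene',pts([*r.x,0])); a=cv2.imread('pics/scene1.png')
a=cv2.resize(a[120:300,140:400],None,fx=3,fy=3)
for u in S: cv2.circle(a,tuple(int(v) for v in (u-[140,120])*3),3,(0,255,0),-1)
cv2.imwrite('pics/s2.png',a)
E
python3 fit.py
```

```text
[(array([235.6, 172.7]), np.int32(156)), (array([285.6, 164.5]), np.int32(164)), (array([334.9, 156.4]), np.int32(154)), (array([240.4, 201.2]), np.int32(106)), (array([290.7, 192.7]), np.int32(105)), (array([340.7, 184.3]), np.int32(103))]
[0.5776 0.2005 0.088 ]
[0.6026 0.0525 0.088 ]
[ 0.6273 -0.0943  0.088 ]
[0.4929 0.1857 0.086 ]
[0.5182 0.0382 0.086 ]
[ 0.5433 -0.1096  0.086 ]
[0.6021 0.0527 0.1687] [[-0.0246  0.1897]
 [-0.0302  0.1206]
 [ 0.3189 -0.0236]
 [-0.1814 -0.1084]
 [-0.0634 -0.0682]
 [-0.016  -0.1145]]
[[ 0.5769  0.2005  0.0885]
 [ 0.6021  0.0527  0.0885]
 [ 0.6273 -0.0952  0.0885]
 [ 0.4931  0.1863  0.0865]
 [ 0.5183  0.0384  0.0865]
 [ 0.5435 -0.1095  0.0865]]
```

```bash
ls pics
```

```text
s1b.png
s2.png
scene1.png
t1b.png
top1.png
```

View pics/s2.png

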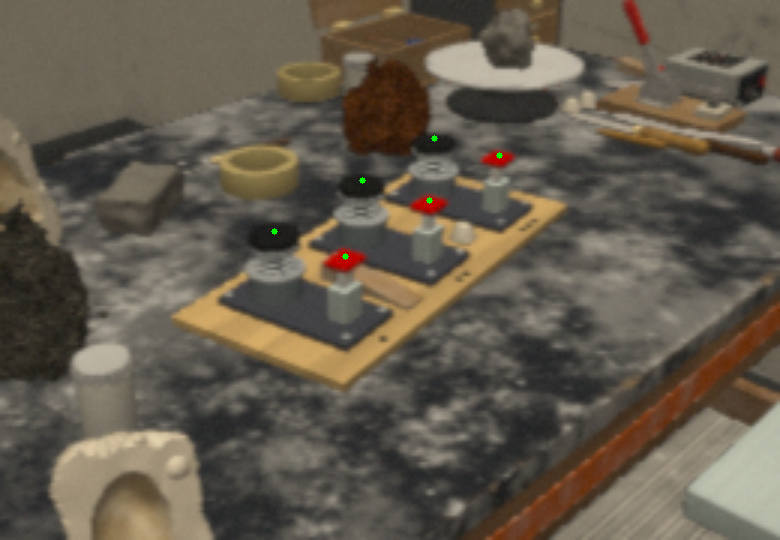

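The fit has residuals under 0.4 px, and its projection also lands on the pads and tags in the scene camera. Now I shut the fingers and move above the left pad.

send_rows --targets '[[[35.1,64.65,-5,1.27,0],[35.1,64.65,-5,1.27,0],[35.1,64.65,-5,1.27,0],[35.1,64.65,-5,1.27,0],[35.1,64.65,-5,1.27,0],[35.1,64.65,-5,1.27,0],[35.1,64.65,-5,1.27,0],[35.1,64.65,-5,1.27,0],[35.1,64.65,-5,1.27,0],[35.1,64.65,-5,1.27,0],[35.1,64.65,-5,1.27,0],[35.1,64.65,-5,1.27,0]]]'

```text
clock: 2.4
eef_pos: [0.5777, 0.2029, 0.1809]
tool_rot: [0.645, 0.764, 0.0, 0.0]
ft_force: [0.9, -0.4, 1.1]
grip_width: 0.0001
```

send_rows --targets '[[[0,0,-4,0,0],[0,0,-8,0,0],[0,0,-8,0,0],[0,0,-8,0,0],[0,0,-8,0,0]]]'

```text
clock: 3.02
eef_pos: [0.5785, 0.2008, 0.1038]
tool_rot: [0.645, 0.764, 0.002, 0.001]
ft_force: [0.2, 0.5, 0.0]
grip_width: 0.0001
```

Run:
```python
from h import *
o=bot.get_obs(); print(o['clock'],o['eef_pos'],o['ft_force'],o['joint_pos'])
a=save('scene','s3.png')
cv2.imwrite('pics/s3b.png',cv2.resize(a[60:300,140:400,::-1],None,fx=2.5,fy=2.5))
```

```text
3.025 [0.57851659 0.20077365 0.10382022] [0.19777121 0.49670353 0.02875761] [3.34024661e-01 5.35347925e-01 1.04303047e-01 1.13537562e+00
 3.80436089e-05 1.73718255e+00]
```

View pics/s3b.png

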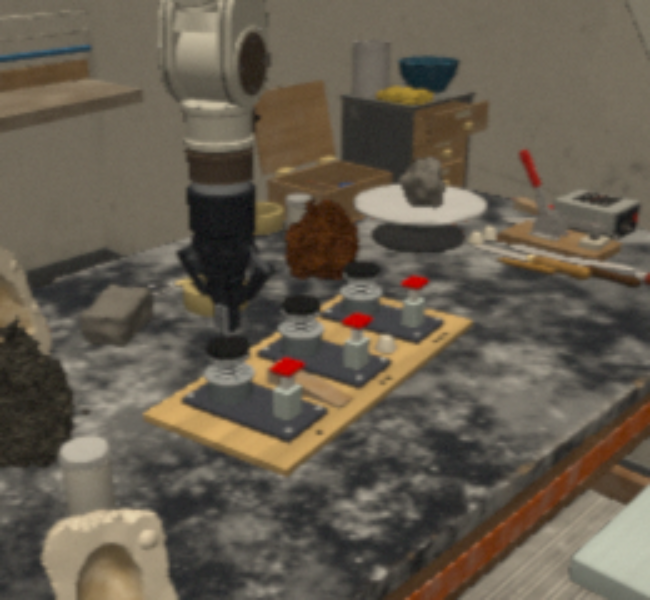

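The tip is centred over the left pad at z 0.104. I press it in two steps.

send_rows --targets '[[[0,0,-1,0,0],[0,0,-1.6,0,0],[0,0,-2,0,0],[0,0,-2,0,0],[0,0,-2,0,0],[0,0,-2,0,0]]]'

```text
clock: 3.82
eef_pos: [0.5773, 0.2004, 0.0825]
tool_rot: [0.645, 0.764, 0.001, 0.0]
ft_force: [-1.6, -0.2, 7.5]
grip_width: 0.0002
```

send_rows --targets '[[[0,0,-0.6,0,0],[0,0,-0.6,0,0],[0,0,-0.6,0,0],[0,0,-0.6,0,0],[0,0,-0.6,0,0]]]'

```text
clock: 4.45
eef_pos: [0.5774, 0.2005, 0.0777]
tool_rot: [0.645, 0.764, 0.001, 0.001]
ft_force: [-3.8, -2.4, 12.1]
grip_width: 0.0
```

The left rest gives about 12 N at 11 mm, so it is stiff. I release it and go to the middle pad.

send_rows --targets '[[[0,0,3,0,0],[0,0,5,0,0],[0,0,5,0,0],[1.2,-7,5,0,0],[2.5,-14.8,5,0,0],[2.5,-14.8,5,0,0],[2.5,-14.8,3,0,0],[2.5,-14.8,2,0,0],[2.5,-14.8,2,0,0],[2.5,-14.8,2,0,0]]]'

```text
clock: 5.7
eef_pos: [0.602, 0.0531, 0.0953]
tool_rot: [0.645, 0.764, 0.0, -0.0]
ft_force: [0.3, 0.1, 0.7]
grip_width: 0.0001
```

send_rows --targets '[[[0,0,-0.7,0,0],[0,0,-1.4,0,0],[0,0,-1.4,0,0],[0,0,-1.4,0,0],[0,0,-1.4,0,0],[0,0,-1.4,0,0]]]'

```text
clock: 6.45
eef_pos: [0.6021, 0.0526, 0.0816]
tool_rot: [0.645, 0.764, 0.0, 0.0]
ft_force: [1.3, 1.8, 1.9]
grip_width: 0.0002
```

send_rows --targets '[[[0,0,-0.6,0,0],[0,0,-0.6,0,0],[0,0,-0.6,0,0],[0,0,-0.6,0,0],[0,0,-0.6,0,0]]]'

```text
clock: 7.08
eef_pos: [0.6021, 0.0524, 0.0754]
tool_rot: [0.645, 0.764, 0.0, 0.0]
ft_force: [1.0, 1.2, 3.6]
grip_width: -0.0001
```

The middle rest gives about 3.6 N at 13.6 mm, so it is soft (about 270 N/m). The right pad is next.

send_rows --targets '[[[0,0,3,0,0],[0,0,5,0,0],[0,0,5,0,0],[1.2,-7,5,0,0],[2.5,-14.8,5,0,0],[2.5,-14.8,5,0,0],[2.5,-14.8,3,0,0],[2.5,-14.8,2,0,0],[2.5,-14.8,2,0,0],[2.5,-14.8,2,0,0]]]'

```text
clock: 8.32
eef_pos: [0.627, -0.095, 0.0954]
tool_rot: [0.645, 0.764, -0.0, -0.0]
ft_force: [0.5, -0.5, 0.2]
grip_width: -0.0001
```

send_rows --targets '[[[0,0,-0.7,0,0],[0,0,-1.4,0,0],[0,0,-1.4,0,0],[0,0,-1.4,0,0],[0,0,-1.4,0,0],[0,0,-1.4,0,0]]]'

```text
clock: 9.07
eef_pos: [0.6279, -0.0953, 0.0825]
tool_rot: [0.645, 0.764, 0.001, 0.001]
ft_force: [0.6, 1.1, 4.9]
grip_width: -0.0001
```

send_rows --targets '[[[0,0,-0.6,0,0],[0,0,-0.6,0,0],[0,0,-0.6,0,0],[0,0,-0.6,0,0],[0,0,-0.6,0,0]]]'

```text
clock: 9.7
eef_pos: [0.6279, -0.0953, 0.0772]
tool_rot: [0.645, 0.764, 0.001, 0.001]
ft_force: [-1.2, 1.5, 8.6]
grip_width: -0.0003
```

The right rest gives about 8.6 N at 12 mm (about 700 N/m), so the middle one is the softest. I release and go above the middle tag.

send_rows --targets '[[[0,0,3,0,0],[0,0,6,0,0],[0,0,6,0,0],[-4,5,6,0,0],[-8,10,6,0,0],[-10.9,13.4,6,0,0],[-10.9,13.4,6,0,0],[-10.9,13.4,4,0,0],[-10.9,13.4,2.5,0,0],[-10.9,13.4,2.5,0,0],[-10.9,13.4,2.5,0,0]]]'

```text
clock: 11.08
eef_pos: [0.5182, 0.038, 0.1002]
tool_rot: [0.646, 0.764, -0.0, -0.0]
ft_force: [-0.8, -0.0, 0.9]
grip_width: 0.0003
```

Run:
```python
from h import *
o=bot.get_obs(); print(o['clock'],o['eef_pos'],o['ft_force'])
a=save('scene','s4.png')
b=save('top','t4.png')
cv2.imwrite('pics/s4b.png',np.hstack([cv2.resize(a[140:300,170:370,::-1],(400,320)),cv2.resize(b[120:280,210:410,::-1],(400,320))]))
```

```text
11.075 [0.51824816 0.03797855 0.10020818] [-0.75548028 -0.03471461  0.91258551]
```

View pics/s4b.png

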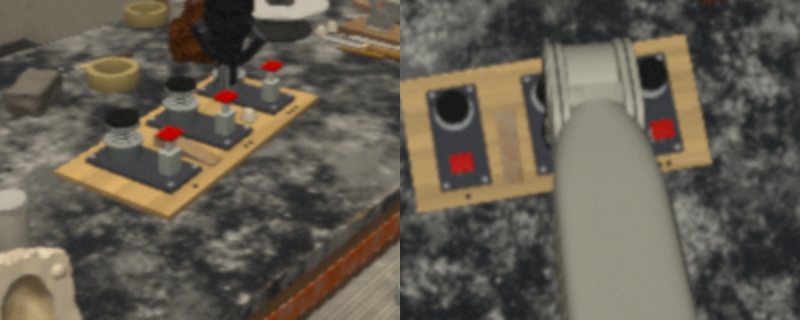

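The fingertip stands right over the middle tag, at about (228,80) in the left half. I push it down.

send_rows --targets '[[[0,0,-0.8,0,0],[0,0,-1.5,0,0],[0,0,-2.2,0,0],[0,0,-2.9,0,0],[0,0,-3.4,0,0],[0,0,-3.4,0,0],[0,0,-3.4,0,0],[0,0,-3.4,0,0]]]'

```text
clock: 12.18
eef_pos: [0.5182, 0.0384, 0.068]
tool_rot: [0.645, 0.764, 0.0, 0.001]
ft_force: [-3.9, -0.4, 12.7]
grip_width: 0.0001
```

send_rows --targets '[[[0,0,-0.5,0,0],[0,0,-0.5,0,0],[0,0,-0.5,0,0],[0,0,-0.5,0,0]]]'

```text
clock: 12.68
eef_pos: [0.5184, 0.0384, 0.0677]
tool_rot: [0.645, 0.764, 0.001, 0.002]
ft_force: [-15.0, -0.8, 43.2]
grip_width: -0.0002
```

The tag is at its stop: z is 0.068 and the force rises sharply with no further travel. I draw back.

send_rows --targets '[[[0,0,1.5,0,0],[0,0,4,0,0],[0,0,8,0,0],[0,0,12,0,0],[-6,-6,14,0,0],[-12,-12,14,0,0],[-16,-18,14,0,0],[-20,-24,14,0,0],[-22,-28,14,0,0],[-22,-28,14,0,0],[-22,-28,14,0,0]]]'

```text
clock: 14.05
eef_pos: [0.2961, -0.2435, 0.2009]
tool_rot: [0.648, 0.762, -0.0, -0.0]
ft_force: [-0.8, -0.1, 0.4]
grip_width: 0.0001
```

Run:
```python
from h import *
o=bot.get_obs(); print(o['clock'],o['eef_pos'],o['ft_force'])
a=save('scene','s5.png')
b=save('top','t5.png')
cv2.imwrite('pics/s5b.png',np.hstack([cv2.resize(a[140:300,170:370,::-1],(400,320),interpolation=2),cv2.resize(b[100:260,190:390,::-1],(400,320),interpolation=2)]))
a0=cv2.imread('pics/scene1.png')[:,:,::-1]
for n,im in(('before',a0),('after',a)):
    f=im.astype(int); m=((f[:,:,0]>120)&(f[:,:,1]<70)&(f[:,:,2]<70)).astype(np.uint8); m[:150]=0
    N,l,st,ce=cv2.connectedComponentsWithStats(m); print(n,[(np.round(ce[i],1).tolist(),int(st[i,4])) for i in range(1,N) if 25<st[i,4]])
p=np.load('pts.npy')[4:5].copy(); print(proj('scene',p)); p[0,2]=.066; print(proj('scene',p))
```

```text
14.05 [ 0.29613103 -0.24348741  0.2009034 ] [-0.7770705  -0.10060861  0.41840242]
before [([305.6, 172.2], 41), ([282.3, 187.6], 51), ([254.5, 206.2], 66)]
after [([305.6, 172.2], 41), ([282.6, 193.2], 51), ([254.5, 206.2], 66)]
[[283.27590491 186.9127997 ]]
[[283.14775767 192.89869277]]
```

View pics/s5b.png

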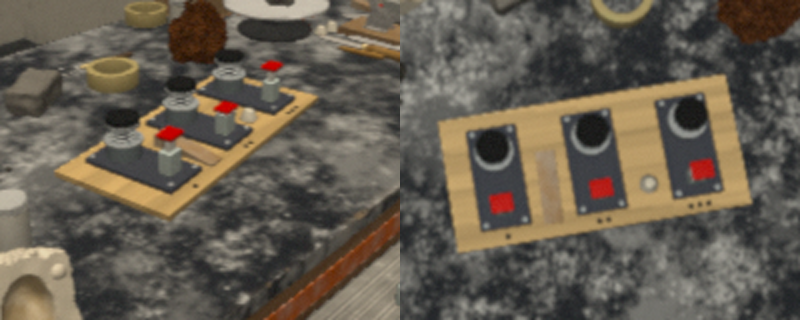

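The middle tag sank from row 187.6 to 193.2, against 6 px predicted for full travel. The other two tags have not moved. The pads are back up, the wedge and key lie where they were, and the arm is clear.

```bash
python3 -c "
from h import *
print(bot.job_done())"
```

```text
the job is handed in; nothing more can be done
None
```

I pressed the three pads from left to right, found the middle rest to be the softest, pushed its red tag down to the stop and drew back. The job was handed in at about 14 s.

| Rest | Pressed down | Force | Rough stiffness |
|---|---|---|---|
| Left | about 11 mm | 12.1 N | 1000 N/m |
| Middle | about 13.5 mm | 3.6 N | 270 N/m |
| Right | about 12 mm | 8.6 N | 700 N/m |

- **Middle tag:** the fingertip stopped at z = 0.068 m, which is the full 20 mm of travel. In the scene camera the tag sank 5.6 px, against about 6 px predicted.
- **Everything else:** the left and right tags did not move at all in the picture. The three pads sprang back, and the wedge and key lie where they were. I did not measure the jar at the end, but the arm never went near it.
- **Force at the stop:** the last push reached about 43 N vertically at the fingertips before I drew back. That is above the 40 N limit set for the arm and gripper body, but only the fingertips were in contact, and it is well under the 120 N wrist limit.

No check failed or disagreed with another.

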